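Reset the tripped battery charger

ROBOT

A 6-joint arm with a two-finger parallel gripper is mounted at the origin on the work surface. World frame = base frame: x ahead of the robot, y to its left, z up, the work surface at z = 0. Lengths are in m, angles in rad, forces in N, time in s.
With the tool pointing down it reaches from about 0.35 to 0.975 m from the base axis. Payload 4.9 kg.
Tool frame: the origin (TCP) lies at the very end of the fingers, on their centre line; the grasp point (between the pads) lies 19 mm behind it (ctrl.grip_point_offset is the distance from the TCP to the grasp point, in m); z points along the fingers, y is the line along which they close (so a half turn about z gives the same grasp; the last joint's range is limited). The gripper opens to 85 mm and grips with 20 to 120 N. Pads are 22 mm wide; open, the fingers measure 114 mm over their backs; the gripper's body (76 mm by 85 mm) begins 54 mm behind the grasp point. The pads swing forward as they close: fully open they stand 13 mm farther back than shut.
Start: joints at [1.175, 0.053, 1.613, -0, 1.476, -0.119], TCP at [0.171, 0.601, 0.231] pointing down, gripper open.
Joint ranges: [-3.01, 3.01], [-1.01, 2.22], [0.06, 2.58], [-1.02, 4.17], [0.09, 2.62], [-3.14, 3.14]. Speed limits (rad/s): [2.57, 2.57, 3.14, 3.14, 3.14, 3.14].

INTERFACE

Orientations are given as a rotation vector (axis times angle).
In Python, from station import ctrl gives the robot as it stands.
- The arm moves only by the tool send_rows, never from a script. Its argument "rows" is a list of rows, each a list of 3 entries, a list of its own where there are three numbers: the finger opening in cm, from 0 to 8.54, then the shift along the tool's x, y, z in cm, then the turn about the tool's z in degrees. A call has 1 to 10 rows; each row shifts and turns the commanded pose from where the row before left it, along the tool's axes as they then stand; what a row does not reach is not made up. A row lasts 1/8 s, in which the tool goes at most 62.5 mm and 10.7 degrees, less where a joint would pass 70% of its speed; a pose out of reach is approached as far as the arm can. A call with a gripper value outside its range is refused whole. The fingers move at their own pace and stop on an object; "newtons" is the grip in N (left out, the last holds). Time passes only in rows, so rows that do not move let the fingers close. It gives the time, the measured TCP pose, the force, the opening and the grip force at its end, in the units of the state.
- ctrl.get_obs(): the state, without advancing time (a new reading comes with each control period).
- ctrl.get_image(name): name is "scene" or "top" or "wrist"; returns a dict with "frame" (420x560x3 uint8, red, green, blue), "range_z" (420x560 float32, m along the optical axis (not along the pixel's ray), 0 where there is no reading), "fx", "fy", "cx", "cy" (pixels), "k1" (the pictures are not rectified: a ray, as slopes to the right and down, at radius r is drawn at 1 + k1 r^2 times it, then the intrinsics apply), "cam_to_world" (4x4, takes a point from camera to world coordinates). Camera axes: x right, y down, z forward; pixel columns grow to the right and rows downward; lengths in m; the calibration is good to about 2 mm. A picture is of the moment at which its call begins.
- ctrl.finish_job(): hands the job in; it is judged then, once.
The state is a dict: "t": time; "q": joint angles; "dq": joint speeds; "effort": joint torques, N m; "tool_pos": TCP position; "tool_rot": TCP orientation; "contact_force": force on the tool from outside, world axes, zero at the start; "wrist_torque": the same for the moment, N m; "opening": finger opening in m; "grip_force": force on a finger pad.
Only numpy, scipy, OpenCV 4.12 (cv2) and the standard library are available. Lean on these libraries where they do the work, as an engineer would, in place of code of your own. Each camera call takes 0.05 s, during which the arm holds its last target. There are 200 camera calls.

TASK

The battery charger on the bench has tripped. Push the sliding guard fully open to uncover its sunken well, reach a fingertip into that well and press the reset button right down, keeping it down for a second, then let it up and push the guard fully shut again. Do not lift, tip or shove the charger, do not press the test button in the other well, leave everything else where it lies, and finish clear of everything.

Things in the scene. Friction and masses are not known exactly. Their poses are not given: they have to be found in the camera images.
- charger: bench battery charger, a loose grey steel box of about 3.5 kg on rubber feet: 180 mm along its x, 280 mm along its y, flat deck 95 mm above the bench. Origin under its centre, z up, meter face to its -x. In the deck are two equal wells, 48 mm (x) by 36 mm (y), 26 mm deep: the reset well at y = -65 mm, covered by the guard at the start, and the open test well at y = +75 mm, both at x = 0
- guard (a joint): how far the sliding guard of the reset well is open, m: 0 shut over the well, 0.05 fully open at its stop (well fully uncovered from 0.040). It slides along the charger's own +y to open, stays where left, and takes about 2 N. At the start it is shut or up to 10 mm open
- guard_lug (a point): middle of the top edge of the guard's lug. The guard is a metal plate, 60 mm (charger x) by 44 mm (charger y), its face 5 mm above the deck; across its middle stands a lug, 40 mm along charger x, 8 mm thick along charger y, 20 mm above the plate (25 mm above the deck). Low rails, 7 mm high, run beside it 34.5 mm either side of its middle
- reset_well (a point): centre of the mouth of the reset well, level with the deck; fixed on the charger, axes as the charger's
- reset_top (a point): centre of the top of the reset button, a black round cap of 20 mm diameter in the middle of its well, 9 mm above the well floor and sunk 17 mm below the deck; it moves straight down
- reset (a joint): how far the reset button is pressed, m: 0 up, 0.005 fully down (its cap is then 4 mm above the well floor). Springs back; starts to move at about 1.5 N and takes about 5 N to reach its stop
- test_top (a point): centre of the top of the test button, the same as the reset button but in the other, uncovered well; not to be pressed
- test (a joint): how far the test button is pressed, m: 0 up, 0.005 fully down
- nut: loose hexagonal steel nut, 24 mm over its corners and 20 mm high, lying on the charger's deck at about x = +62 mm, y = +20 mm from the charger's centre, in the charger's axes; origin under its centre
- alternator: loose car alternator lying on the bench beside the charger, 160 x 110 x 115 mm high; origin under its centre
- spray: loose spray can, 64 mm across and 170 mm high; origin under its centre
- jar: loose glass jar, 72 mm across and 90 mm high; origin under its centre
- socket: loose steel socket standing upright, 28 mm across and 60 mm high; origin under its centre
- wrench: loose wrench, about 180 mm long, lying flat on the far part of the bench; origin under its middle
- screwdriver: loose screwdriver lying flat on the robot's left part of the bench; origin under its middle

How it is judged:
By the outcome, as a careful person would: the job done as asked, in the order asked, and still so for the second after the job is handed in, with the robot touching nothing.
It also fails if it takes over 51 s, if anything falls off the work surface, if the arm or the gripper's body presses on something with over 40 N, if the wrist force passes 120 N, or if a joint passes its speed limit or range.

## Working session

There is one attempt and no reset: what is moved stays moved. The work goes in short steps, Python scripts to look and compute and a tool call to move; the robot and the scene stay as the last step left them, time stands still between calls to the robot, and variables do not carry over. Pictures are saved under pics/ and viewed, at most 10 in all, crops included, and the job is handed in when it is done.

Besides the shell and the picture viewer there is one more tool, called as name(argument=value, ...) on one line, values as JSON. send_rows: Moves the arm, as the interface text tells. Its arguments: {"type":"object","properties":{"rows":{"type":"array","items":{"type":"array"}},"newtons":{"type":"number"}},"required":["rows"]}

```bash
mkdir -p pics; ls; cat > h.py <<'E'
import numpy as np, cv2
from station import ctrl
from scipy.spatial.transform import Rotation as R
def pts(im):
    K=np.array([[im['fx'],0,im['cx']],[0,im['fy'],im['cy']],[0,0,1]])
    h,w=im['range_z'].shape
    u,v=np.meshgrid(np.arange(w),np.arange(h))
    x=(u-im['cx'])/im['fx'];y=(v-im['cy'])/im['fy']
    a,b=x.copy(),y.copy()
    for _ in range(8):
        s=1+im['k1']*(a*a+b*b);a,b=x/s,y/s
    z=im['range_z'];P=np.stack([a*z,b*z,z],-1)
    T=np.array(im['cam_to_world']);W=P@T[:3,:3].T+T[:3,3]
    W[z==0]=np.nan
    return W
E
python3 - <<'E'
from h import *
for n in ("top","scene"):
    im=ctrl.get_image(n);cv2.imwrite(f"pics/{n}0.png",im['frame'][...,::-1])
    np.savez(n+"0.npz",**im)
o=ctrl.get_obs();print(o['t'],o['tool_pos'],o['tool_rot'],o['opening'],o['contact_force'])
E
```

```text
pics
0.1 [0.17056508 0.60068848 0.23018508] [-4.33335154e-01 -3.11106990e+00  2.84507882e-03] 0.08520498591455952 [-0.32286239  0.03826099 -0.15781177]
```

View pics/top0.png

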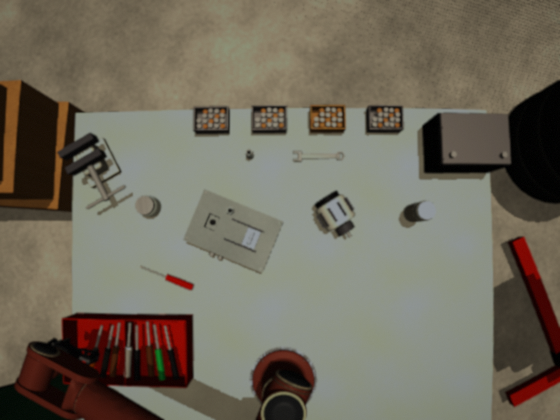

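View pics/scene0.png

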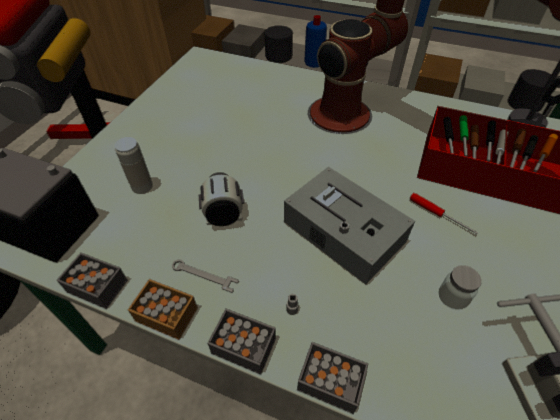

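The top view shows the charger centred near (233,231), the guard at (250,238), the open test well at (213,222), and the nut at (231,211). Charger +y therefore points left and slightly up in the image. Next I measure it.

```bash
python3 - <<'E'
from h import *
for n in ("top","scene"):
    im=dict(np.load(n+"0.npz"));W=pts(im)
    m=(abs(W[...,2]-.095)<.008)&(abs(W[...,0]-.5)<.35)&(abs(W[...,1]-.15)<.35)
    k,l,st,c=cv2.connectedComponentsWithStats(m.astype(np.uint8))
    i=1+st[1:,4].argmax();P=W[l==i]
    r=cv2.minAreaRect((P[:,:2]*1000).astype(np.float32));print(n,r,np.median(P[:,2]),len(P))
    b=cv2.boxPoints(r);e=[b[1]-b[0],b[2]-b[1]];L=max(e,key=np.linalg.norm);L=L/np.linalg.norm(L)
    if L[1]<0:L=-L
    X=np.array([L[1],-L[0]]);c0=np.array(r[0])
    yaw=np.degrees(np.arctan2(-L[0],L[1]));print("yaw",yaw)
    D=np.stack([(W[...,:2]*1000-c0)@X,(W[...,:2]*1000-c0)@L,W[...,2]*1000],-1)
    ins=(abs(D[...,0])<85)&(abs(D[...,1])<135)
    for nm,q in (("high",ins&(D[...,2]>108)&(D[...,2]<130)),("well",ins&(D[...,2]<86)&(D[...,2]>60))):
        k,l,st,c=cv2.connectedComponentsWithStats(q.astype(np.uint8))
        for i in range(1,k):
            if st[i,4]>2: d=D[l==i];print(nm,st[i,4],d.mean(0).round(1),d.min(0).round(1),d.max(0).round(1))
E
```

```text
top ((517.5068969726562, 160.9440460205078), (282.6869812011719, 181.20619201660156), 67.29679107666016) 0.09512182315762696 4423
yaw -22.703207
high 38 [ 57.7  29.7 115.4] [ 48.3  19.4 110.3] [ 67.3  41.2 119.3]
high 33 [  1.1 -65.7 119.4] [-18.3 -70.8 109.5] [ 20.1 -61.6 125.5]
well 155 [-0.2 77.3 71.2] [-23.9  59.5  61.8] [24.  93.6 84.2]
scene ((515.531982421875, 158.53416442871094), (282.58477783203125, 184.1007843017578), 66.93160247802734) 0.09705916564773631 5781
yaw -23.068394
high 72 [  2.3 -61.4 118. ] [-19.1 -66.5 108.3] [ 21.2 -57.5 124.7]
high 71 [ 58.7  33.9 116.1] [ 46.   22.8 109. ] [ 68.2  43.9 121.8]
well 172 [-11.9  71.1  76. ] [-27.   56.5  67.7] [10.6 88.3 85.9]
```

send_rows(rows=[[0,[0,0,-5],9.7],[0,[0,0,0],9.7],[0,[0,0,0],9.7],[0,[0,0,0],9.7],[0,[0,0,0],9.7],[0,[0,0,0],9.7],[0,[0,0,0],9.7],[0,[0,0,0],9.7],[0,[0,0,0],9.7],[0,[0,0,0],9.7]], newtons=20)

```text
t: 1.35
tool_pos: [0.1707, 0.6009, 0.2805]
tool_rot: [2.622, 1.729, -0.002]
contact_force: [0.5, -0.2, 0.1]
opening: 0.0002
grip_force: 0.0
```

```bash
cat >> h.py <<'E'
C=np.array([.517,.160]);YAW=np.radians(-22.85)
def rel(o=None):
    o=o or ctrl.get_obs();d=np.array(o['tool_pos'][:2])-C;c,s=np.cos(YAW),np.sin(YAW)
    A=R.from_rotvec(o['tool_rot']).as_matrix()
    F=o['contact_force']
    print('t',round(o['t'],2),'charger xy z mm',np.round([1e3*(c*d[0]+s*d[1]),1e3*(-s*d[0]+c*d[1]),1e3*o['tool_pos'][2]],1),'yaw tooly',np.degrees(np.arctan2(A[1,1],A[0,1])).round(2),'z',A[:,2].round(3),'F',np.round(F,1),'open',o['opening'])
E
python3 -c "from h import *;rel()"
```

```text
t 1.35 charger xy z mm [-490.4  271.8  280.5] yaw tooly -23.18 z [-0.001 -0.001 -1.   ] F [ 0.5 -0.2  0.1] open 0.00018605738102065253
```

send_rows(rows=[[0,[-3.7,4.9,0],0],[0,[-3.7,4.9,0],0],[0,[-3.7,4.9,0],0],[0,[-3.7,4.9,0],0],[0,[-3.7,4.9,0],0],[0,[-3.7,4.9,0],0],[0,[-3.7,4.9,0],0],[0,[-3.7,4.9,0],0],[0,[-3.7,4.9,0],0],[0,[-3.7,4.9,0],0]])

```text
t: 2.6
tool_pos: [0.479, 0.068, 0.281]
tool_rot: [-2.618, -1.737, -0.0]
contact_force: [0.4, 0.3, 0.5]
opening: 0.0005
grip_force: 0.0
```

send_rows(rows=[[0,[0,0,0],0],[0,[0,0,0],0]])

```text
t: 2.85
tool_pos: [0.4783, 0.0699, 0.2808]
tool_rot: [-2.617, -1.736, 0.001]
contact_force: [-0.8, 0.4, 0.8]
opening: -0.0002
grip_force: 0.0
```

```bash
python3 - <<'E'
from h import *
rel()
im=ctrl.get_image("wrist");cv2.imwrite("pics/w1.png",im['frame'][...,::-1]);np.savez("w1.npz",**im)
E
```

```text
t 2.85 charger xy z mm [ -0.7 -98.  280.8] yaw tooly -22.9 z [-0.001  0.    -1.   ] F [-0.8  0.4  0.8] open -0.00017290885020822906
```

View pics/w1.png

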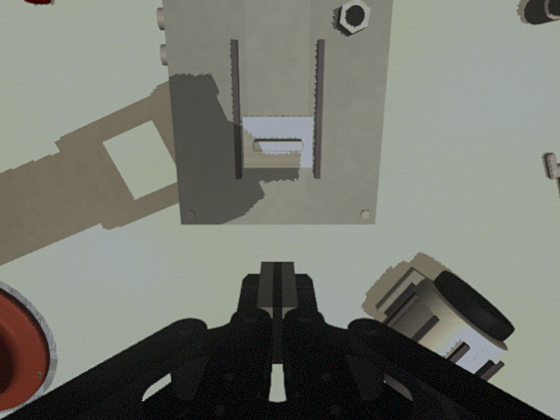

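The wrist view shows the guard plate at (278,143) between its rails, with the lug at about (277,146). The nut is at (352,17), the charger's near edge is at row 224, and the closed fingers are at (278,280).

```bash
python3 - <<'E'
from h import *
im=dict(np.load("w1.npz"));W=pts(im);c,s=np.cos(YAW),np.sin(YAW)
d=W[...,:2]-C;D=1e3*np.stack([c*d[...,0]+s*d[...,1],-s*d[...,0]+c*d[...,1],W[...,2]],-1)
def rep(n,m): q=D[m];print(n,len(q),np.percentile(q,[1,50,99],axis=0).round(1).tolist())
box=(abs(D[...,0])<50)&(D[...,1]<20)&(D[...,1]>-120)
rep("lug",box&(D[...,2]>112)&(D[...,2]<130))
rep("plate",box&(im['frame'].min(-1)>140)&(abs(D[...,2]-100)<6))
m=(abs(D[...,2]-95)<5)
rep("deck",m)
for v in (215,100): 
    q=D[v][m[v]];print(v,q[:,0].min(),q[:,0].max())
for u in (200,360):
    q=D[:,u][m[:,u]];print(u,q[:,1].min())
# hexagon nut
rep("nut",(D[...,2]>110)&(D[...,2]<119)&(D[...,1]>0)&(D[...,0]>30))
E
```

```text
lug 521 [[-19.7, -69.4, 114.9], [-1.2, -65.2, 119.5], [18.0, -61.6, 121.2]]
plate 1793 [[-28.9, -85.4, 97.8], [6.4, -53.9, 99.6], [28.3, -43.9, 101.2]]
deck 45057 [[-88.9, -260.0, 92.6], [0.5, -38.4, 94.6], [194.3, 43.5, 99.8]]
215 -89.66630955788892 88.47055212574014
100 -90.28013207689222 88.49919807077553
200 -140.55508503485365
360 -140.91519571568196
nut 790 [[45.5, 19.5, 111.4], [55.7, 30.0, 114.7], [66.3, 40.4, 116.8]]
```

send_rows(rows=[[0,[0,0,5],0],[0,[0,0,5],0],[0,[0,0,4],0],[0,[0,0,2.4],0],[0,[0,0,1],0],[0,[0.5,0,0],0],[0,[0.4,0,0],0],[0,[0,0,0],0]])

```text
t: 3.9
tool_pos: [0.4832, 0.0786, 0.1088]
tool_rot: [2.616, 1.737, 0.003]
contact_force: [-0.2, 0.4, -0.3]
opening: 0.0002
grip_force: 0.0
```

```bash
python3 -c "from h import *;rel()"
```

```text
t 3.9 charger xy z mm [  0.4 -88.1 108.8] yaw tooly -22.81 z [ 0.003  0.    -1.   ] F [-0.2  0.4 -0.3] open 0.0002471616513995941
```

send_rows(rows=[[0,[0.4,0,0.1],0],[0,[0.5,0,0],0],[0,[0.6,0,0],0],[0,[0.7,0,0],0],[0,[0.7,0,0],0],[0,[0.7,0,0],0],[0,[0.7,0,0],0],[0,[0.5,0,0],0],[0,[0.3,0,0],0],[0,[0,0,0],0]])

```text
t: 5.15
tool_pos: [0.5019, 0.1257, 0.1061]
tool_rot: [-2.617, -1.737, -0.001]
contact_force: [-0.3, 0.1, -0.6]
opening: 0.0001
grip_force: 0.0
```

send_rows(rows=[[0,[0.2,0,0],0],[0,[0,0,0],0]])

```text
t: 5.4
tool_pos: [0.5024, 0.127, 0.1061]
tool_rot: [-2.617, -1.737, 0.001]
contact_force: [-0.2, -1.2, 0.5]
opening: -0.0004
grip_force: 0.6
```

```bash
python3 -c "from h import *;rel()"
```

```text
t 5.4 charger xy z mm [ -0.7 -36.  106.1] yaw tooly -22.86 z [-0.001  0.    -1.   ] F [-0.2 -1.2  0.5] open -0.00036693641097263835
```

send_rows(rows=[[0,[0.2,0,0],0],[0,[0.15,0,0],0],[0,[0,0,0],0]])

```text
t: 5.78
tool_pos: [0.5038, 0.1304, 0.106]
tool_rot: [-2.617, -1.737, 0.001]
contact_force: [-1.0, -1.0, -1.2]
opening: -0.0001
grip_force: 0.7
```

send_rows(rows=[[0,[0.1,0,0],0],[0,[0,0,0],0]])

```text
t: 6.02
tool_pos: [0.5042, 0.1313, 0.1061]
tool_rot: [-2.617, -1.737, 0.001]
contact_force: [-2.3, -1.7, -0.8]
opening: -0.0
grip_force: 0.8
```

send_rows(rows=[[0,[0.05,0,0],0],[0,[0,0,0],0]])

```text
t: 6.28
tool_pos: [0.5044, 0.1316, 0.1061]
tool_rot: [-2.617, -1.737, 0.001]
contact_force: [-1.1, -1.6, -1.1]
opening: 0.0002
grip_force: 1.0
```

```bash
python3 -c "from h import *;rel()"
```

```text
t 6.28 charger xy z mm [ -0.6 -31.  106.1] yaw tooly -22.86 z [-0. -0. -1.] F [-1.1 -1.6 -1.1] open 0.0002360126504251339
```

Not at the stop yet, so I continue in half-millimetre steps.

send_rows(rows=[[0,[0.05,0,0],0],[0,[0,0,0],0]])

```text
t: 6.52
tool_pos: [0.5046, 0.132, 0.1062]
tool_rot: [2.618, 1.737, -0.001]
contact_force: [-2.6, -2.2, -0.7]
opening: 0.0001
grip_force: 1.5
```

send_rows(rows=[[0,[0.05,0,0],0],[0,[0,0,0],0]])

```text
t: 6.78
tool_pos: [0.5046, 0.132, 0.1062]
tool_rot: [2.617, 1.737, -0.003]
contact_force: [-3.0, -4.3, 0.1]
opening: -0.0
grip_force: 2.7
```

send_rows(rows=[[0,[0.05,0,0],0],[0,[0,0,0],0]])

```text
t: 7.02
tool_pos: [0.5047, 0.132, 0.1062]
tool_rot: [2.617, 1.737, -0.004]
contact_force: [-4.4, -5.6, -0.0]
opening: -0.0002
grip_force: 3.6
```

send_rows(rows=[[0,[-0.5,0,0],0],[0,[0,0,-4],0],[0,[-3,0,-5],0],[0,[-3.2,0,-5],0],[0,[0,0,0],0],[0,[0,0,0],0]])

```text
t: 7.78
tool_pos: [0.4795, 0.0714, 0.2467]
tool_rot: [2.618, 1.737, 0.003]
contact_force: [0.2, -1.0, -0.0]
opening: -0.0001
grip_force: 0.0
```

```bash
python3 - <<'E'
from h import *
rel()
im=ctrl.get_image("wrist");cv2.imwrite("pics/w2.png",im['frame'][...,::-1]);np.savez("w2.npz",**im)
W=pts(im);c,s=np.cos(YAW),np.sin(YAW)
d=W[...,:2]-C;D=1e3*np.stack([c*d[...,0]+s*d[...,1],-s*d[...,0]+c*d[...,1],W[...,2]],-1)
def rep(n,m): q=D[m];print(n,len(q),np.percentile(q,[1,50,99],axis=0).round(1).tolist())
box=(abs(D[...,0])<50)&(D[...,1]<30)&(D[...,1]>-120)
rep("lug",box&(D[...,1]>-40)&(D[...,2]>112)&(D[...,2]<130))
rep("well",box&(D[...,2]<88)&(D[...,2]>60))
rep("cap",box&(abs(D[...,2]-78)<3))
rep("floor",box&(abs(D[...,2]-69)<3))
m=(abs(D[...,2]-95)<5)
for v in (215,100): 
    q=D[v][m[v]];print(v,q[:,0].min(),q[:,0].max())
for u in (200,360): print(u,D[:,u][m[:,u]][:,1].min())
E
```

```text
t 7.78 charger xy z mm [-1.000e-01 -9.620e+01  2.467e+02] yaw tooly -22.88 z [ 0.002  0.001 -1.   ] F [ 0.2 -1.  -0. ] open -9.656971170921933e-05
lug 770 [[-19.9, -20.0, 113.2], [1.8, -16.1, 119.2], [49.7, 29.5, 121.0]]
well 2613 [[-24.5, -84.7, 67.1], [-1.0, -68.8, 69.1], [22.8, -51.3, 87.5]]
cap 585 [[-24.5, -84.8, 75.2], [-1.0, -68.2, 77.5], [22.8, -53.4, 80.8]]
floor 1831 [[-24.3, -84.7, 67.0], [-1.1, -68.0, 68.7], [22.7, -51.3, 71.3]]
215 -90.13453240164303 88.94176330701787
100 -90.4162740838651 88.79066969445446
200 -141.10412799710753
360 -140.55371520595006
```

View pics/w2.png

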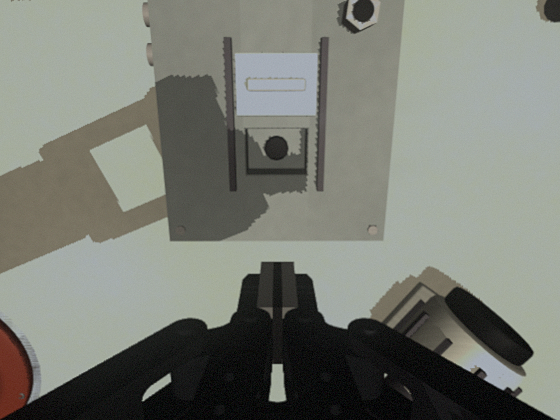

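The guard is fully open (lug at (276,85)), the well is uncovered with its cap at (276,148), and the charger has not moved.

send_rows(rows=[[0,[3.0,-0.07,0],0],[0,[0,0,4],0],[0,[0,0,5],0],[0,[0,0,3.5],0],[0,[0,0,1.7],0],[0,[0,0,0],0]])

```text
t: 8.57
tool_pos: [0.489, 0.0995, 0.1024]
tool_rot: [-2.615, -1.737, 0.005]
contact_force: [1.2, 0.2, 0.9]
opening: -0.0001
grip_force: 0.0
```

```bash
python3 -c "from h import *;rel()"
```

```text
t 8.57 charger xy z mm [ -2.3 -66.7 102.4] yaw tooly -22.83 z [-0.004 -0.    -1.   ] F [1.2 0.2 0.9] open -0.00011877196186851438
```

send_rows(rows=[[0,[0,0,0.8],0],[0,[0,0,0.8],0],[0,[0,0,0.5],0],[0,[0,0,0],0]])

```text
t: 9.07
tool_pos: [0.4899, 0.0992, 0.083]
tool_rot: [-2.617, -1.737, 0.001]
contact_force: [0.1, -0.1, 0.3]
opening: 0.0
grip_force: 0.0
```

send_rows(rows=[[0,[0,0,0.3],0],[0,[0,0,0.2],0],[0,[0,0,0],0]])

```text
t: 9.45
tool_pos: [0.4902, 0.0992, 0.0782]
tool_rot: [-2.618, -1.737, 0.0]
contact_force: [-0.2, 0.5, -0.9]
opening: -0.0003
grip_force: 0.0
```

send_rows(rows=[[0,[0,0,0.2],0],[0,[0,0,0],0]])

```text
t: 9.7
tool_pos: [0.4903, 0.0992, 0.0766]
tool_rot: [2.617, 1.737, 0.0]
contact_force: [-0.2, 0.2, 2.4]
opening: 0.0002
grip_force: 1.1
```

```bash
python3 -c "from h import *;rel()"
```

```text
t 9.7 charger xy z mm [ -1.  -66.4  76.6] yaw tooly -22.86 z [ 0.  0. -1.] F [-0.2  0.2  2.4] open 0.00019522091978423423
```

Button contact is confirmed, so I press on to the stop in small steps.

send_rows(rows=[[0,[0,0,0.2],0],[0,[0,0,0],0]])

```text
t: 9.95
tool_pos: [0.4904, 0.0992, 0.0746]
tool_rot: [2.617, 1.737, 0.001]
contact_force: [-1.7, 0.1, 4.1]
opening: -0.0
grip_force: 1.8
```

send_rows(rows=[[0,[0,0,0.15],0],[0,[0,0,0],0]])

```text
t: 10.2
tool_pos: [0.4904, 0.0992, 0.0731]
tool_rot: [2.617, 1.737, 0.001]
contact_force: [-0.9, 0.2, 5.6]
opening: 0.0001
grip_force: 2.4
```

send_rows(rows=[[0,[0,0,0.1],0],[0,[0,0,0],0]])

```text
t: 10.45
tool_pos: [0.4904, 0.0992, 0.0729]
tool_rot: [2.618, 1.737, -0.0]
contact_force: [-3.8, -0.6, 9.8]
opening: -0.0002
grip_force: 4.9
```

send_rows(rows=[[0,[0,0,0.03],0],[0,[0,0,0],0],[0,[0,0,0],0],[0,[0,0,0],0],[0,[0,0,0],0],[0,[0,0,0],0],[0,[0,0,0],0],[0,[0,0,0],0],[0,[0,0,0],0],[0,[0,0,0],0]])

```text
t: 11.7
tool_pos: [0.4905, 0.0992, 0.0729]
tool_rot: [2.617, 1.737, -0.0]
contact_force: [-4.8, -0.8, 11.7]
opening: 0.0001
grip_force: 5.6
```

send_rows(rows=[[0,[0,0,0],0],[0,[0,0,-0.5],0],[0,[0,0,-1],0],[0,[0,0,-2],0],[0,[0,0,-3],0],[0,[0,0,-2],0],[0,[0,0,0],0]])

```text
t: 12.58
tool_pos: [0.4912, 0.0993, 0.1582]
tool_rot: [2.616, 1.736, 0.005]
contact_force: [-0.4, -0.1, 0.1]
opening: 0.0
grip_force: 0.0
```

```bash
python3 -c "from h import *;rel()"
```

```text
t 12.57 charger xy z mm [ -0.2 -66.  158.2] yaw tooly -22.86 z [ 0.004  0.    -1.   ] F [-0.4 -0.1  0.1] open 4.142316607195118e-05
```

send_rows(rows=[[0,[3.7,0,0],0],[0,[3.7,0,0],0],[0,[0,0,0],0],[0,[0,0,2.5],0],[0,[0,0,2],0],[0,[0,0,0.5],0],[0,[0,0,0],0]])

```text
t: 13.45
tool_pos: [0.5185, 0.167, 0.106]
tool_rot: [-2.618, -1.736, 0.002]
contact_force: [0.0, -0.7, 0.0]
opening: -0.0001
grip_force: 0.0
```

```bash
python3 -c "from h import *;rel()"
```

```text
t 13.45 charger xy z mm [ -1.3   7.  106. ] yaw tooly -22.88 z [-0.001 -0.    -1.   ] F [ 0.  -0.7  0. ] open -9.94803477328911e-05
```

send_rows(rows=[[0,[-0.4,0,0],0],[0,[-0.5,0,0],0],[0,[-0.6,0,0],0],[0,[-0.7,0,0],0],[0,[-0.7,0,0],0],[0,[-0.7,0,0],0],[0,[-0.7,0,0],0],[0,[-0.6,0,0],0],[0,[-0.4,0,0],0],[0,[0,0,0],0]])

```text
t: 14.7
tool_pos: [0.4976, 0.118, 0.106]
tool_rot: [-2.618, -1.737, 0.003]
contact_force: [0.3, -1.0, 0.4]
opening: 0.0003
grip_force: 0.0
```

send_rows(rows=[[0,[-0.2,0,0],0],[0,[0,0,0],0]])

```text
t: 14.95
tool_pos: [0.497, 0.1167, 0.106]
tool_rot: [-2.617, -1.737, 0.002]
contact_force: [0.3, 1.0, -0.8]
opening: 0.0001
grip_force: 0.5
```

```bash
python3 -c "from h import *;rel()"
```

```text
t 14.95 charger xy z mm [ -1.6 -47.7 106. ] yaw tooly -22.85 z [-0.001 -0.    -1.   ] F [ 0.3  1.  -0.8] open 0.00013051672402776174
```

send_rows(rows=[[0,[-0.15,0,0],0],[0,[0,0,0],0]])

```text
t: 15.2
tool_pos: [0.4966, 0.1153, 0.1061]
tool_rot: [-2.617, -1.737, 0.001]
contact_force: [0.2, 1.9, -0.8]
opening: -0.0002
grip_force: 0.7
```

send_rows(rows=[[0,[-0.1,0,0],0],[0,[0,0,0],0]])

```text
t: 15.45
tool_pos: [0.4964, 0.1144, 0.1064]
tool_rot: [-2.617, -1.737, 0.0]
contact_force: [0.4, 0.7, -1.2]
opening: -0.0001
grip_force: 0.8
```

send_rows(rows=[[0,[-0.07,0,0],0],[0,[0,0,0],0]])

```text
t: 15.7
tool_pos: [0.4963, 0.1137, 0.1065]
tool_rot: [-2.618, -1.737, 0.0]
contact_force: [0.6, 2.4, -0.7]
opening: 0.0
grip_force: 0.9
```

send_rows(rows=[[0,[-0.05,0,0],0],[0,[0,0,0],0]])

```text
t: 15.95
tool_pos: [0.4962, 0.1136, 0.1066]
tool_rot: [-2.617, -1.737, -0.001]
contact_force: [-0.1, 4.3, -0.9]
opening: 0.0
grip_force: 2.0
```

send_rows(rows=[[0,[-0.05,0,0],0],[0,[0,0,0],0]])

```text
t: 16.2
tool_pos: [0.4962, 0.1136, 0.1066]
tool_rot: [-2.617, -1.737, -0.003]
contact_force: [1.2, 6.8, -3.0]
opening: 0.0005
grip_force: 3.0
```

```bash
python3 -c "from h import *;rel()"
```

```text
t 16.2 charger xy z mm [ -1.2 -50.8 106.6] yaw tooly -22.86 z [ 0.001  0.002 -1.   ] F [ 1.2  6.8 -3. ] open 0.00048827685758232747
```

The guard is shut against its stop: the tool stopped at -50.8 mm, about where expected, and the force rose. I now back off, lift, and check from above.

send_rows(rows=[[0,[0.5,0,0],0],[0,[0,0,0],0],[0,[0,0,-4],0],[0,[0,0,-5],0],[0,[-2.5,0,-5],0],[0,[-3,0,-3],0],[0,[0,0,0],0],[0,[0,0,0],0],[0,[0,0,0],0]])

```text
t: 17.32
tool_pos: [0.4758, 0.0672, 0.2743]
tool_rot: [-2.615, -1.737, 0.005]
contact_force: [-0.7, 0.2, 0.3]
opening: -0.0001
grip_force: 0.0
```

```bash
python3 - <<'E'
from h import *
rel()
im=ctrl.get_image("wrist");cv2.imwrite("pics/w3.png",im['frame'][...,::-1])
W=pts(im);c,s=np.cos(YAW),np.sin(YAW)
d=W[...,:2]-C;D=1e3*np.stack([c*d[...,0]+s*d[...,1],-s*d[...,0]+c*d[...,1],W[...,2]],-1)
def rep(n,m): q=D[m];print(n,len(q),np.percentile(q,[1,50,99],axis=0).round(1).tolist())
box=(abs(D[...,0])<50)&(D[...,1]<10)&(D[...,1]>-120)
rep("lug",box&(D[...,2]>112)&(D[...,2]<130))
rep("nut",(D[...,2]>110)&(D[...,2]<119)&(D[...,1]>0)&(D[...,0]>30))
m=(abs(D[...,2]-95)<5)
for v in (215,100):
    q=D[v][m[v]];print(v,q[:,0].min(),q[:,0].max())
for u in (200,360): print(u,D[:,u][m[:,u]][:,1].min())
E
```

```text
t 17.32 charger xy z mm [  -1.9 -101.5  274.3] yaw tooly -22.82 z [-0.004  0.    -1.   ] F [-0.7  0.2  0.3] open -8.811198639695477e-05
lug 574 [[-20.0, -70.5, 112.4], [-1.2, -66.2, 119.2], [18.3, -62.4, 121.1]]
nut 690 [[45.4, 19.5, 110.9], [55.5, 28.5, 114.7], [66.1, 35.8, 116.8]]
215 -90.26361301561295 87.91950785067907
100 -89.73628761187265 88.1205348266631
200 -141.7193082696257
360 -141.53075700277378
```

View pics/w3.png

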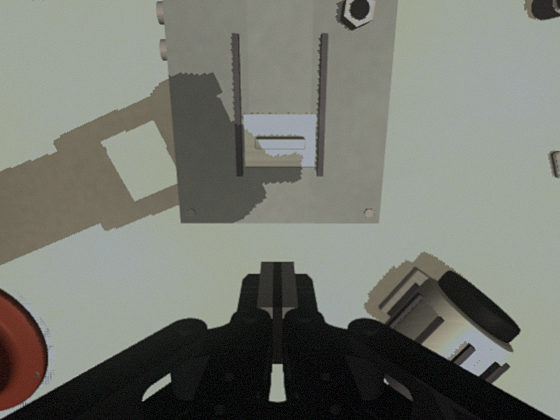

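The guard is shut over the well, with its lug at (278,143). The charger and nut have not moved, within camera accuracy, and the tool is clear at z = 274 mm.

```bash
python3 -c "from station import ctrl;print(ctrl.finish_job())"
```

```text
the job is handed in; nothing more can be done
None
```

I pushed the guard fully open, held the reset button at its stop for over a second, released it and pushed the guard fully shut; the job is handed in at about 17 s, with the arm clear and the charger and nut unmoved within camera accuracy.

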